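# Two-button interlock reset on the bench control station

## Robot

A 6-joint arm with a two-finger parallel gripper is mounted at the origin on a cart in front of the work surface, level with it; the furniture and walls round the work are solid. World frame = base frame: x ahead of the robot, y to its left, z up, the work surface at z = 0. Lengths are in m, angles in rad, forces in N, time in s.
With the tool pointing down it reaches from about 0.275 to 0.85 m from the base axis. Payload 5.2 kg.
Tool frame: the origin (TCP) lies between the finger pads; the fingertips stand 14 mm ahead of it and the grasp point (between the pads) lies 5 mm behind it (ctrl.finger_overhang is the distance from the TCP to the fingertips, in m); z points along the fingers, y is the line along which they close (so a half turn about z gives the same grasp; the last joint's range is limited). The gripper opens to 85 mm and grips with 20 to 120 N. Pads are 22 mm wide; open, the fingers measure 114 mm over their backs; the gripper's body (76 mm by 85 mm) begins 54 mm behind the grasp point. The pads swing forward as they close: fully open they stand 13 mm farther back than shut.
Start: joints at [1.046, 0.259, 1.535, -0, 1.348, -0.203], TCP at [0.174, 0.522, 0.245] pointing down, gripper open.
Joint ranges: [-3.14, 3.14], [-0.91, 2.08], [0.19, 2.58], [-1.22, 4.36], [0.22, 2.71], [-3.12, 3.12]. Speed limits (rad/s): [2.57, 2.57, 3.14, 3.14, 3.14, 3.14].

## Interface

Orientations are given as a unit quaternion [w, x, y, z].
In Python, from rig import ctrl, imaging, job, nets gives the robot as it stands. The module is installed in compiled form; this text tells all that it offers.
- The arm moves only by the shell command python3 -m handwheel 'ROWS' [FORCE]. ROWS is JSON, a list of rows, each an object with "offset": the shift along the tool's x, y, z in units of 25 mm (1.0 is 25 mm), a list of three; "yaw": the turn about the tool's z in units of 6 degrees (1.0 is 6 degrees); "gripper": the opening in per cent of the stroke, from 0 (shut) to 100 (fully open). In form: [{"offset": [tx, ty, tz], "yaw": yaw, "gripper": gripper}, ...]. A call has 1 to 12 rows; each row is the pose to reach, as a shift and turn from the pose commanded when the call began, along the tool's axes at that moment; what a row does not reach only later rows make up. A row lasts 1/8 s, in which the tool goes at most 62.5 mm and 10.7 degrees, less where a joint would pass 70% of its speed; a pose out of reach is approached as far as the arm can. A call with a gripper value outside its range is refused whole. The fingers move at their own pace and stop on an object; FORCE is the grip in N (left out, the last holds). Time passes only in rows, so rows that repeat a pose let the fingers close. It gives the time, the measured TCP pose, the force, the opening and the grip force at its end, in the units of the state.
- ctrl.sense(): the state, without advancing time (a new reading comes with each control period).
- imaging.camera(name): name is "scene" or "top" or "wrist"; returns a dict with "image" (384x512x3 uint8, red, green, blue), "fx", "fy", "cx", "cy" (pixels), "R" (3x3) and "t" (3): a world point X has camera coordinates R X + t. Camera axes: x right, y down, z forward; pixel columns grow to the right and rows downward; lengths in m; the calibration is good to about 2 mm. A picture is of the moment at which its call begins. There is no depth.
- job.job_done(): hands the job in; it is judged then, once.
Trained networks look in a picture, given as the dict that the camera call returned (one of the last four; its "shot" number tells which), for a name from the list of things; names that differ only in an ending like _2 or _b are one class to them, and where a whole thing is asked for, a point or a joint stands for the part that bears it (a point fixed in the world has none). Each returns a list of dicts, best first, with "confidence" (0 to 1); they miss things now and then, are a little off and sometimes report something else, mostly with a low value. They report only what shows in the picture. A call takes as long as a camera call.
- nets.spot_in(picture, name): "bbox" ([left, top, right, bottom] in pixels, round what is visible of it).
The state is a dict: "t": time; "joints": joint angles; "qd": joint speeds; "joint_torque": joint torques, N m; "position": TCP position; "orientation": TCP orientation; "force": force on the tool from outside, world axes, zero at the start; "moment": the same for the moment, N m; "grip_width": finger opening in m; "grip_force": force on a finger pad.
Only numpy, scipy, OpenCV 4.12 (cv2) and the standard library are available. Lean on these libraries where they do the work, as an engineer would, in place of code of your own. Each camera call takes 0.05 s, during which the arm holds its last target. There are 200 camera calls.

## Task

Reset the interlock at the grey control station: push its sheet-metal guard straight back, away from the near side, as far as it goes, so that the two round flat buttons lie open. Then press both buttons fully down together, one fingertip on each, hold them down for four seconds, and let them come up again, leaving the guard open. Only push and press: pick nothing up, keep off the mushroom-shaped stop button, and leave the things standing and lying around the work where they are.

Things in the scene. Friction and masses are not known exactly. Their poses are not given: they have to be found in the camera images.
- station: Grey control station, 150 mm (its x) by 200 mm (y) by 45 mm high (top panel), fixed to the worktop, turned up to 0.4 rad. Origin: centre of its underside; x points to its far side, y left. On the panel: two flat buttons at (-35, +5) and (-35, +65) mm, the stop button at (-35, -65), rails 6 mm wide, 5 mm high along x at y = -17 and +87, a loose dish at the far right.
- guard (a joint): Guard's travel (m) along station +x: 0 shut over the flat buttons (spans station x -65 to -5 mm), 0.070 fully open (+5 to +65). Starts 0 to 0.012; 2 N friction, stays where left. Steel bent-sheet hood, 60 mm long, 110 wide (y): upright near face 15 to 35 mm above the panel, top sloping down to 18 mm above it at the far edge, side legs down to the rails.
- guard_face (a point): Middle of the guard's upright near face (faces the station's -x), 25 mm above the panel (70 mm above the worktop); the face reaches 10 mm above and below it and 55 mm to each side. It moves with the guard. Push here along the station's +x.
- button_left (a joint): Travel of the left flat button (m): 0 up, 0.006 fully down. A spring returns it; 2 N to start, 5 N fully down.
- button_right (a joint): Travel of the right flat button (m): as the left one.
- button_left_top (a point): Centre of the flat top of the left button, a black round cap 28 mm across, top 12 mm above the panel when up (57 mm above the worktop), 6 mm when down; it moves with the button. Steel bezel 37 mm across, 2.5 mm high, round its foot.
- button_right_top (a point): Centre of the flat top of the right button, same size and height as the left, 60 mm from it along the station's -y.
- stop_button (a joint): Travel of the stop button (m): 0 up, 0.006 down, spring returned. Must not be pressed.
- stop_button_top (a point): Top of the mushroom-shaped stop button, black, domed head 36 mm across, top 24 mm above the panel, 70 mm to the right (-y) of the right button.
- petri_dish: Bystander: round dish, 52 mm across, 15 mm high, lying on the station's panel at its far right, near station x = +40, y = -60 mm. Origin: centre of its underside.
- cup: Bystander: sample cup with screw lid, 52 mm across, 68 mm high, standing left of the station. Origin: centre of its underside.
- kitchen_timer: Bystander: small upright timer with display, 28 x 66 x 63 mm, standing right of the station. Origin: centre of its underside.
- cassette: Bystander: flat white test cassette, 22 x 70 x 6 mm, lying on the worktop at the near side of the station. Origin: centre of its underside.
- felt_pen: Bystander: felt marker, 135 mm long, 17 mm thick, lying on the worktop at the near side of the station, left of the cassette. Origin: centre of its underside.

How it is judged:
By the outcome, as a careful person would: the job done as asked, in the order asked, and still so for the second after the job is handed in, with the robot touching nothing.
It also fails if it takes over 53 s, if anything falls off the work surface, if the arm or the gripper's body presses on something with over 40 N, if the wrist force passes 120 N, or if a joint passes its speed limit or range.

## Working session

There is one attempt and no reset: what is moved stays moved. The work goes in short steps, Python scripts to look and compute and a shell command to move; the robot and the scene stay as the last step left them, time stands still between calls to the robot, and variables do not carry over. Pictures are saved under pics/ and viewed, at most 10 in all, crops included, and the job is handed in when it is done.

```bash
mkdir -p pics
python3 - <<'E'
from rig import ctrl, imaging, job, nets
import cv2,numpy as np
s=ctrl.sense();print(s['t'],s['position'],s['orientation'],s['grip_width'])
for n in ['scene','top']:
    p=imaging.camera(n);cv2.imwrite(f'pics/{n}.png',p['image'][:,:,::-1])
    print(n,p['fx'],p['fy'],p['cx'],p['cy'],np.round(p['R'],4).tolist(),np.round(p['t'],4).tolist())
    for k in ['station','guard','button_left_top','stop_button','petri_dish','cup','kitchen_timer','cassette','felt_pen']:
        print(k,[(np.round(d['bbox']).tolist(),round(d['confidence'],2)) for d in nets.spot_in(p,k)[:2]])
E
```

```text
0.0 [0.17365028 0.52133818 0.24447594] [-3.36963744e-04  1.60197331e-01  9.87084590e-01 -8.44565533e-04] 0.08568009438967374
scene 419.19202996870354 419.19202996870354 248.43598886046246 193.27643607557792 [[0.5413, -0.8408, -0.0095], [-0.4765, -0.2974, -0.8273], [0.6928, 0.4524, -0.5616]] [-0.2352, 0.36, 0.448]
station [([193.0, 186.0, 303.0, 258.0], 0.96)]
guard [([199.0, 202.0, 260.0, 225.0], 0.56)]
button_left_top []
stop_button [([272.0, 214.0, 295.0, 233.0], 0.51), ([312.0, 216.0, 350.0, 240.0], 0.28)]
petri_dish [([273.0, 196.0, 295.0, 214.0], 0.61)]
cup [([160.0, 197.0, 190.0, 237.0], 0.82)]
kitchen_timer [([315.0, 213.0, 350.0, 240.0], 0.58), ([272.0, 216.0, 292.0, 229.0], 0.49)]
cassette [([246.0, 263.0, 285.0, 281.0], 0.66), ([314.0, 215.0, 347.0, 242.0], 0.24)]
felt_pen [([170.0, 254.0, 241.0, 267.0], 0.69), ([273.0, 216.0, 293.0, 231.0], 0.51)]
top 493.1274851363511 493.1274851363511 257.17426708919174 189.559866091553 [[-0.0017, -1.0, -0.0098], [-0.9902, 0.0031, -0.1396], [0.1397, 0.0095, -0.9902]] [0.11, 0.5773, 0.889]
station [([212.0, 149.0, 340.0, 261.0], 0.83), ([336.0, 161.0, 373.0, 187.0], 0.68)]
guard [([236.0, 196.0, 300.0, 248.0], 0.77)]
button_left_top []
stop_button [([308.0, 198.0, 331.0, 218.0], 0.75)]
petri_dish [([286.0, 157.0, 317.0, 190.0], 0.79)]
cup [([194.0, 234.0, 222.0, 264.0], 0.66)]
kitchen_timer [([336.0, 163.0, 373.0, 186.0], 0.62)]
cassette [([304.0, 239.0, 340.0, 262.0], 0.98)]
felt_pen [([235.0, 258.0, 302.0, 289.0], 0.72)]
```

```bash
python3 -c "
import cv2
a=cv2.imread('pics/top.png')[130:300,170:390];cv2.imwrite('pics/topc.png',cv2.resize(a,None,fx=3.5,fy=3.5,interpolation=cv2.INTER_CUBIC))
a=cv2.imread('pics/scene.png')[170:300,140:370];cv2.imwrite('pics/scenec.png',cv2.resize(a,None,fx=3.4,fy=3.4,interpolation=cv2.INTER_CUBIC))"
```

```text
(no output)
```

View pics/topc.png

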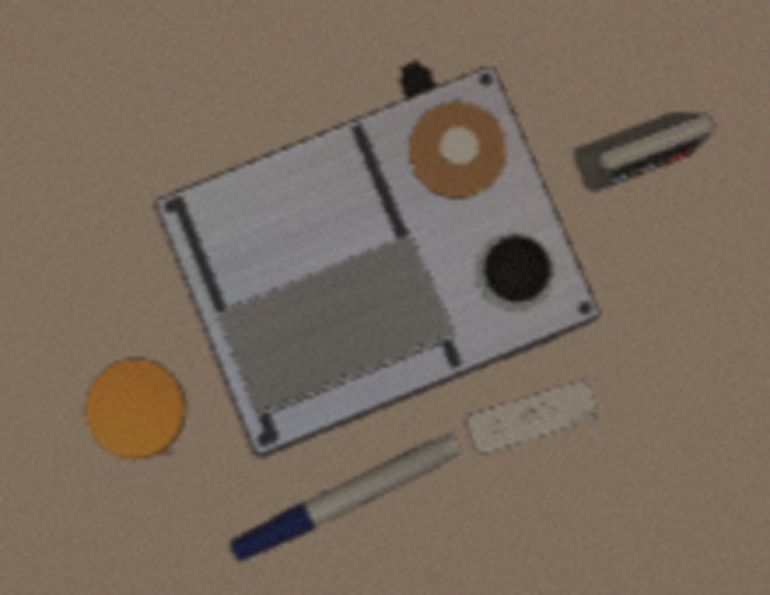

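View pics/scenec.png

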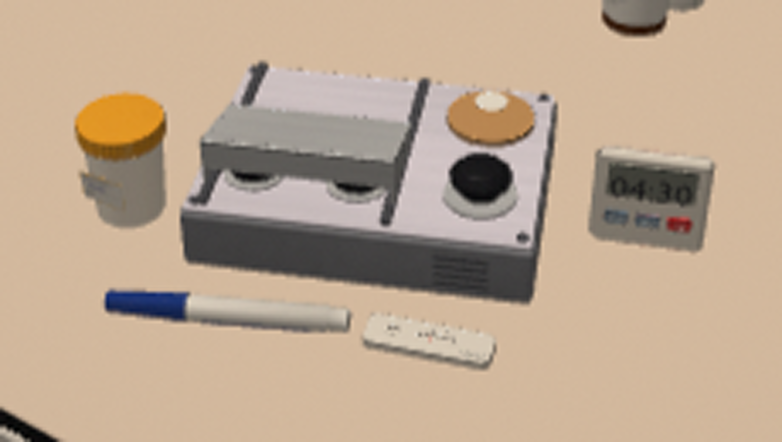

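The top view shows the station turned anticlockwise by about 22°. The guard is nearly shut, its near edge running crop px (262,410) to (452,340). The stop button is at (517,268) and the dish at (458,148). Both buttons show under the guard in the scene view, and the path over the station is clear. Next I fit the station pose from the panel corners.

```bash
cat > pose.py <<'E'
from rig import ctrl, imaging
import numpy as np
from scipy.optimize import least_squares
T=[((258,452),(-75,100,45)),((598,315),(-75,-100,45)),((492,68),(75,-100,45)),((157,203),(75,100,45)),((517,268),(-35,-65,64))]
S=[((182,210),(-75,100,45)),((183,262),(-75,100,0)),((533,247),(-75,-100,45)),((531,299),(-75,-100,0)),((556,98),(75,-100,45)),((248,67),(75,100,45))]
G=[((262,410),1),((452,340),-1)]
if __name__=='__main__':
    ct,cs=imaging.camera('top'),imaging.camera('scene')
    def proj(c,X):
        x=X@np.array(c['R']).T+c['t'];return np.c_[x[:,0]/x[:,2]*c['fx']+c['cx'],x[:,1]/x[:,2]*c['fy']+c['cy']]
    def world(p,L):
        L=np.array(L,float)/1e3;c,s=np.cos(p[2]),np.sin(p[2])
        return np.c_[p[0]+c*L[:,0]-s*L[:,1],p[1]+s*L[:,0]+c*L[:,1],L[:,2]]
    uT=np.array([a for a,_ in T])/3.5+[170,130];uS=np.array([a for a,_ in S])/3.4+[140,170]
    uG=np.array([a for a,_ in G])/3.5+[170,130]
    rT=lambda p:(proj(ct,world(p,[b for _,b in T]))-uT)
    rS=lambda p:(proj(cs,world(p,[b for _,b in S]))-uS)
    for nm,f in [('top',lambda p:rT(p).ravel()),('scene',lambda p:rS(p).ravel()),('both',lambda p:np.r_[rT(p).ravel(),rS(p).ravel()])]:
        r=least_squares(f,[0.5,0,0.38]);print(nm,np.round(r.x,4),np.round(r.fun,1))
    p=r.x
    g=least_squares(lambda q:(proj(ct,world(p,[(-65+q[0],35+55*k,80) for _,k in G]))-uG).ravel(),[0]);print('guard mm',g.x,g.fun)
    s=ctrl.sense();w,x,y,z=s['orientation'];
    from scipy.spatial.transform import Rotation as R
    M=R.from_quat([x,y,z,w]).as_matrix();print(np.round(M,3).tolist(),s['position'],'overhang',ctrl.finger_overhang)
    d=np.array([-np.sin(p[2]),np.cos(p[2]),0]);l=M.T@d;print('yaw units',np.degrees(np.arctan2(-l[0],l[1]))/6)
    for n,L in [('standoff z.140',(-110,35,140)),('press centre z.100',(-35,35,100))]:
        W=world(p,[L])[0];print(n,W,'units',np.round(M.T@(W-s['position'])/.025,2))
E
python3 pose.py
```

```text
top [0.5504 0.0707 0.3836] [-0.9  2.3  1.8  0.6  0.6 -2.  -1.7 -1.2  0.3  0.1]
scene [0.5534 0.0697 0.3875] [-1.6 -1.3  0.1  1.3  1.2 -0.1  0.4  2.8  0.6 -2.5 -0.8 -2.3]
both [0.5516 0.0699 0.3857] [-0.4  1.7  2.2 -0.2  0.8 -2.7 -1.4 -1.7  0.7 -0.6 -2.3 -0.9 -0.6  1.7
  0.5  0.4 -0.2  3.4  0.2 -2.1 -1.3 -2. ]
guard mm [9.0941496] [-1.09110246  1.56921366  1.70652327 -1.8631836 ]
[[-0.949, 0.316, -0.0], [0.316, 0.949, -0.0], [-0.0, -0.0, -1.0]] [0.17393352 0.521764   0.24530432] overhang 0.014
yaw units -6.755450188930042
standoff z.140 [0.43653696 0.06095964 0.14      ] units [-15.79 -14.16   4.21]
press centre z.100 [0.50602845 0.08917194 0.1       ] units [-18.07 -12.21   5.81]
```

```bash
python3 -m handwheel '[{"offset":[-1,-0.9,0.2],"yaw":-0.5,"gripper":53},{"offset":[-2.6,-2.3,0.5],"yaw":-1.2,"gripper":53},{"offset":[-4.2,-3.7,1],"yaw":-1.9,"gripper":53},{"offset":[-5.8,-5.2,1.5],"yaw":-2.6,"gripper":53},{"offset":[-7.5,-6.7,2],"yaw":-3.3,"gripper":53},{"offset":[-9.2,-8.2,2.5],"yaw":-4,"gripper":53},{"offset":[-10.9,-9.7,3],"yaw":-4.8,"gripper":53},{"offset":[-12.6,-11.2,3.5],"yaw":-5.5,"gripper":53},{"offset":[-14,-12.5,3.9],"yaw":-6.2,"gripper":53},{"offset":[-15.2,-13.6,4.1],"yaw":-6.75,"gripper":53},{"offset":[-15.8,-14.16,4.2],"yaw":-6.75,"gripper":53},{"offset":[-15.8,-14.16,4.2],"yaw":-6.75,"gripper":53}]' 20
python3 - <<'E'
from rig import ctrl, imaging
import cv2,numpy as np
s=ctrl.sense();print(s['t'],s['position'],s['orientation'],s['grip_width'],s['force'])
for n,f in [('wrist','w1'),('scene','s1')]:
    c=imaging.camera(n);cv2.imwrite(f'pics/{f}.png',c['image'][:,:,::-1])
E
```

```text
t: 2.6
position: [0.4374, 0.0598, 0.1402]
orientation: [0.0, -0.19, 0.982, -0.0]
force: [-0.1, 0.3, -0.4]
grip_width: 0.0451
grip_force: 0.0
2.6 [0.43738659 0.05977571 0.14021156] [ 2.16186323e-05 -1.89974132e-01  9.81789094e-01 -5.71694451e-05] 0.04510062625481335 [-0.11131318  0.26486506 -0.35824607]
```

View pics/w1.png

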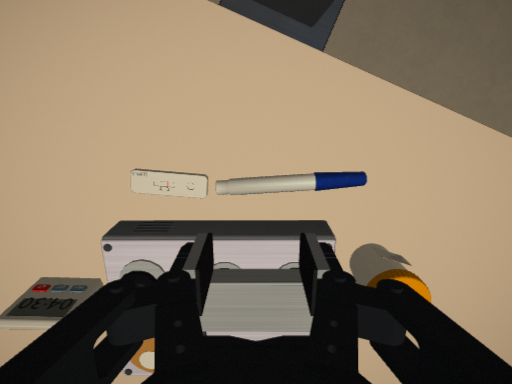

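```bash
python3 -m handwheel '[{"offset":[0,0,0.8],"yaw":0,"gripper":53},{"offset":[0,0,1.7],"yaw":0,"gripper":53},{"offset":[0,0,2.3],"yaw":0,"gripper":53},{"offset":[-0.5,0,2.3],"yaw":0,"gripper":53},{"offset":[-0.9,0,2.3],"yaw":0,"gripper":53},{"offset":[-1.2,0,2.3],"yaw":0,"gripper":53},{"offset":[-1.2,0,2.3],"yaw":0,"gripper":53}]'
python3 - <<'E'
from rig import ctrl, imaging
import cv2,numpy as np
c=imaging.camera('scene');cv2.imwrite('pics/s2.png',cv2.resize(c['image'][120:300,130:370,::-1],None,fx=3.3,fy=3.3,interpolation=cv2.INTER_CUBIC))
E
```

```text
t: 3.58
position: [0.4655, 0.0726, 0.0833]
orientation: [0.001, -0.192, 0.981, -0.0]
force: [0.1, 0.2, -0.1]
grip_width: 0.0453
grip_force: 0.0
```

View pics/s2.png

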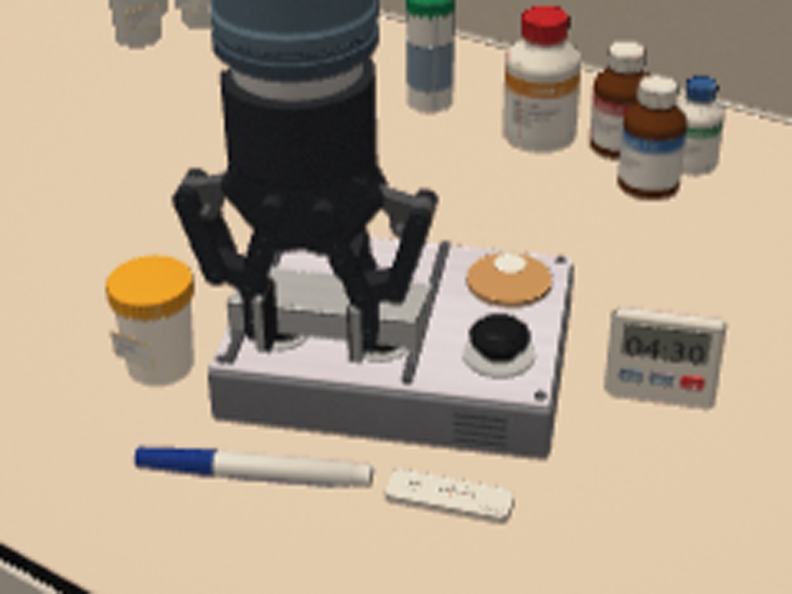

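The fingers stand just before the guard's near face (tips at crop px about (255,347) and (368,355)) and nothing has been disturbed. A quick projection should tell the tip height.

Run:
```python
from rig import imaging
import numpy as np
c=imaging.camera('scene');p=(.5516,.0699,.3857);C,S=np.cos(p[2]),np.sin(p[2])
for z in (.056,.062,.068,.074):
  for xs,ys in ((-.090,.0055),(-.090,.0645)):
    X=np.array([p[0]+C*xs-S*ys,p[1]+S*xs+C*ys,z]);q=np.array(c['R'])@X+c['t']
    print(z,ys,np.round([(q[0]/q[2]*c['fx']+c['cx']-130)*3.3,(q[1]/q[2]*c['fy']+c['cy']-120)*3.3]))
```

```text
0.056 0.0055 [358. 386.]
0.056 0.0645 [254. 374.]
0.062 0.0055 [358. 378.]
0.062 0.0645 [253. 366.]
0.068 0.0055 [357. 369.]
0.068 0.0645 [252. 358.]
0.074 0.0055 [357. 361.]
0.074 0.0645 [252. 349.]
```

```bash
python3 -m handwheel '[{"offset":[0,0,0.25],"yaw":0,"gripper":53},{"offset":[-0.4,0,0.25],"yaw":0,"gripper":53},{"offset":[-0.8,0,0.25],"yaw":0,"gripper":53},{"offset":[-1.2,0,0.25],"yaw":0,"gripper":53},{"offset":[-1.6,0,0.25],"yaw":0,"gripper":53},{"offset":[-2,0,0.25],"yaw":0,"gripper":53},{"offset":[-2.4,0,0.25],"yaw":0,"gripper":53},{"offset":[-2.6,0,0.25],"yaw":0,"gripper":53},{"offset":[-2.7,0,0.25],"yaw":0,"gripper":53},{"offset":[-2.7,0,0.25],"yaw":0,"gripper":53}]'
```

```text
t: 4.92
position: [0.5274, 0.0978, 0.0767]
orientation: [0.0, -0.191, 0.982, 0.0]
force: [-1.0, -0.3, -0.7]
grip_width: 0.0451
grip_force: 0.3
```

```bash
python3 -m handwheel '[{"offset":[-0.1,0,0],"yaw":0,"gripper":53},{"offset":[-0.2,0,0],"yaw":0,"gripper":53},{"offset":[-0.2,0,0],"yaw":0,"gripper":53}]'
```

```text
t: 5.3
position: [0.532, 0.0996, 0.0767]
orientation: [0.0, -0.191, 0.982, 0.0]
force: [-2.2, -1.5, -0.5]
grip_width: 0.0454
grip_force: 0.5
```

```bash
python3 -m handwheel '[{"offset":[-0.06,0,0],"yaw":0,"gripper":53},{"offset":[-0.12,0,0],"yaw":0,"gripper":53},{"offset":[-0.12,0,0],"yaw":0,"gripper":53}]'
```

```text
t: 5.68
position: [0.5339, 0.1004, 0.0766]
orientation: [-0.001, -0.191, 0.982, -0.0]
force: [-4.0, -1.8, 2.7]
grip_width: 0.0456
grip_force: 2.5
```

```bash
python3 -m handwheel '[{"offset":[-0.04,0,0],"yaw":0,"gripper":53},{"offset":[-0.08,0,0],"yaw":0,"gripper":53},{"offset":[-0.08,0,0],"yaw":0,"gripper":53}]'
```

```text
t: 6.05
position: [0.534, 0.1004, 0.0766]
orientation: [-0.003, -0.192, 0.981, -0.0]
force: [-10.1, -5.4, 7.6]
grip_width: 0.0458
grip_force: 5.8
```

The force jump with no further motion means the guard is at its end stop. I back off over the buttons and check.

```bash
python3 -m handwheel '[{"offset":[0.3,0,0],"yaw":0,"gripper":53},{"offset":[0.7,0,0],"yaw":0,"gripper":53},{"offset":[1.1,0,0],"yaw":0,"gripper":53},{"offset":[1.28,0,0],"yaw":0,"gripper":53},{"offset":[1.28,0,0],"yaw":0,"gripper":53}]'
python3 - <<'E'
from rig import ctrl, imaging
import cv2,numpy as np
a=imaging.camera('scene')['image'][140:280,160:340,::-1];b=imaging.camera('wrist')['image'][170:384,110:390,::-1]
r=lambda i:cv2.resize(i,(400,300),interpolation=cv2.INTER_CUBIC)
cv2.imwrite('pics/s3.png',np.vstack([cv2.resize(a,(386,300),interpolation=cv2.INTER_CUBIC),cv2.resize(b,(386,295),interpolation=cv2.INTER_CUBIC)]))
E
```

```text
t: 6.68
position: [0.5065, 0.0893, 0.0767]
orientation: [0.0, -0.191, 0.982, 0.0]
force: [0.8, 0.5, 0.3]
grip_width: 0.0453
grip_force: 0.0
```

View pics/s3.png

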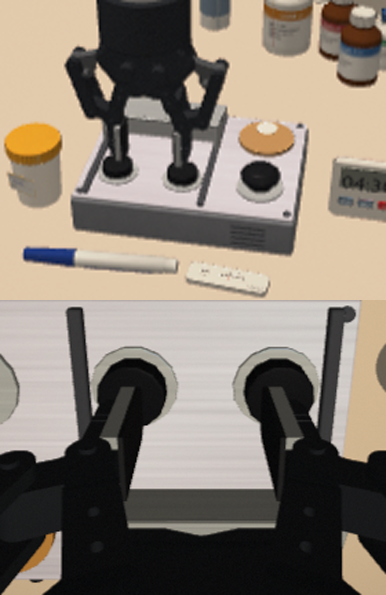

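The guard is fully open and each fingertip stands over its black button, in the wrist crop near (130,390) and (275,390). Now I lower slowly.

```bash
python3 -m handwheel '[{"offset":[0,0,0.2],"yaw":0,"gripper":53},{"offset":[0,0,0.4],"yaw":0,"gripper":53},{"offset":[0,0,0.5],"yaw":0,"gripper":53},{"offset":[0,0,0.5],"yaw":0,"gripper":53}]'
```

```text
t: 7.28
position: [0.507, 0.0894, 0.0644]
orientation: [0.0, -0.191, 0.982, -0.0]
force: [-1.7, 0.2, 8.2]
grip_width: 0.0451
grip_force: 4.0
```

```bash
python3 -m handwheel '[{"offset":[0,0,0.08],"yaw":0,"gripper":53},{"offset":[0,0,0.16],"yaw":0,"gripper":53},{"offset":[0,0,0.16],"yaw":0,"gripper":53}]'
```

```text
t: 7.65
position: [0.5071, 0.0894, 0.0626]
orientation: [0.001, -0.192, 0.981, -0.0]
force: [-7.2, 0.4, 25.6]
grip_width: 0.0453
grip_force: 13.3
```

```bash
python3 -m handwheel '[{"offset":[0,0,0.05],"yaw":0,"gripper":53},{"offset":[0,0,0.05],"yaw":0,"gripper":53},{"offset":[0,0,0.05],"yaw":0,"gripper":53}]'
python3 - <<'E'
from rig import ctrl, imaging
import cv2,numpy as np
s=ctrl.sense();print(s['force'],s['moment'],'moment about station x',np.dot(s['moment'],[.9265,.376,0]))
a=imaging.camera('scene')['image'][180:250,180:280,::-1]
cv2.imwrite('pics/s4.png',cv2.resize(a,None,fx=7,fy=7,interpolation=cv2.INTER_CUBIC))
E
```

```text
t: 8.02
position: [0.5072, 0.0894, 0.0625]
orientation: [0.001, -0.192, 0.981, -0.0]
force: [-11.1, -1.7, 37.0]
grip_width: 0.0452
grip_force: 18.4
[-11.05890194  -1.73556879  36.98022682] [ 0.01246964  1.93353425 -0.03743461] moment about station x 0.7385620001944626
```

View pics/s4.png

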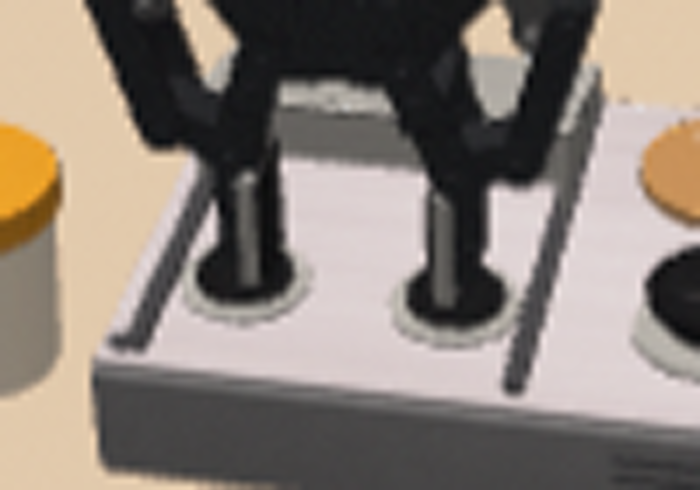

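Both caps sit level, down in their bezels. I press slightly firmer and hold well over four seconds.

```bash
H='x'; python3 -m handwheel '[{"offset":[0,0,0.03],"yaw":0,"gripper":53},{"offset":[0,0,0.03],"yaw":0,"gripper":53},{"offset":[0,0,0.03],"yaw":0,"gripper":53},{"offset":[0,0,0.03],"yaw":0,"gripper":53},{"offset":[0,0,0.03],"yaw":0,"gripper":53},{"offset":[0,0,0.03],"yaw":0,"gripper":53},{"offset":[0,0,0.03],"yaw":0,"gripper":53},{"offset":[0,0,0.03],"yaw":0,"gripper":53},{"offset":[0,0,0.03],"yaw":0,"gripper":53},{"offset":[0,0,0.03],"yaw":0,"gripper":53},{"offset":[0,0,0.03],"yaw":0,"gripper":53},{"offset":[0,0,0.03],"yaw":0,"gripper":53}]'
python3 -c "
from rig import ctrl;s=ctrl.sense();print(s['force'],s['moment'])"
python3 -m handwheel '[{"offset":[0,0,0],"yaw":0,"gripper":53},{"offset":[0,0,0],"yaw":0,"gripper":53},{"offset":[0,0,0],"yaw":0,"gripper":53},{"offset":[0,0,0],"yaw":0,"gripper":53},{"offset":[0,0,0],"yaw":0,"gripper":53},{"offset":[0,0,0],"yaw":0,"gripper":53},{"offset":[0,0,0],"yaw":0,"gripper":53},{"offset":[0,0,0],"yaw":0,"gripper":53},{"offset":[0,0,0],"yaw":0,"gripper":53},{"offset":[0,0,0],"yaw":0,"gripper":53},{"offset":[0,0,0],"yaw":0,"gripper":53},{"offset":[0,0,0],"yaw":0,"gripper":53}]'
python3 -m handwheel '[{"offset":[0,0,0],"yaw":0,"gripper":53},{"offset":[0,0,0],"yaw":0,"gripper":53},{"offset":[0,0,0],"yaw":0,"gripper":53},{"offset":[0,0,0],"yaw":0,"gripper":53},{"offset":[0,0,0],"yaw":0,"gripper":53},{"offset":[0,0,0],"yaw":0,"gripper":53},{"offset":[0,0,0],"yaw":0,"gripper":53},{"offset":[0,0,0],"yaw":0,"gripper":53},{"offset":[0,0,0],"yaw":0,"gripper":53},{"offset":[0,0,0],"yaw":0,"gripper":53},{"offset":[0,0,0],"yaw":0,"gripper":53},{"offset":[0,0,0],"yaw":0,"gripper":53}]'
```

```text
t: 9.57
position: [0.5072, 0.0894, 0.0624]
orientation: [0.001, -0.192, 0.981, -0.0]
force: [-13.4, -0.1, 42.5]
grip_width: 0.0453
grip_force: 21.5
[-13.43845811  -0.11424697  42.54841231] [-0.05645427  2.23046784  0.02057325]
t: 11.08
position: [0.5072, 0.0894, 0.0624]
orientation: [0.001, -0.192, 0.981, -0.0]
force: [-12.9, -0.7, 42.1]
grip_width: 0.045
grip_force: 21.5
t: 12.58
position: [0.5072, 0.0894, 0.0624]
orientation: [0.001, -0.192, 0.981, -0.0]
force: [-13.3, -1.2, 42.9]
grip_width: 0.0449
grip_force: 21.5
```

Held down from t≈7.6 s to 12.6 s, with the load about equal on the two fingers (pad force 21.5 N of 42.9 N in all). Now I lift straight up.

```bash
python3 -m handwheel '[{"offset":[0,0,-0.3],"yaw":0,"gripper":53},{"offset":[0,0,-0.8],"yaw":0,"gripper":53},{"offset":[0,0,-1.6],"yaw":0,"gripper":53},{"offset":[0,0,-2.6],"yaw":0,"gripper":53},{"offset":[0,0,-3.6],"yaw":0,"gripper":53},{"offset":[1,0,-4.6],"yaw":0,"gripper":53},{"offset":[2,0,-5.2],"yaw":0,"gripper":53},{"offset":[3,0,-5.5],"yaw":0,"gripper":53},{"offset":[3,0,-5.5],"yaw":0,"gripper":53},{"offset":[3,0,-5.5],"yaw":0,"gripper":53}]'
python3 - <<'E'
from rig import ctrl, imaging
import cv2
a=imaging.camera('scene')['image'][150:300,140:370,::-1]
cv2.imwrite('pics/s5.png',cv2.resize(a,None,fx=3.4,fy=3.4,interpolation=cv2.INTER_CUBIC))
E
```

```text
t: 13.82
position: [0.4377, 0.0613, 0.1954]
orientation: [0.0, -0.191, 0.982, 0.0]
force: [0.5, 0.1, 0.2]
grip_width: 0.0454
grip_force: 0.0
```

View pics/s5.png

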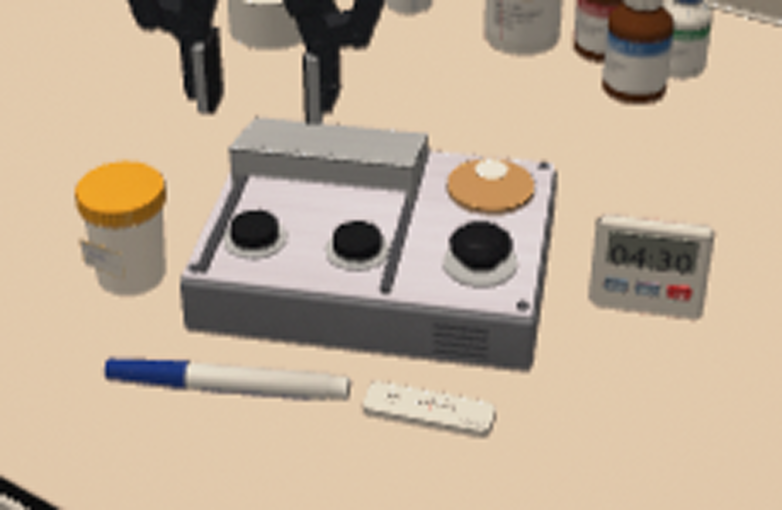

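The guard stands fully open, both buttons at (255,230) and (357,242) are up, and the bystanders have not moved.

```bash
python3 -c "
from rig import job;print(job.job_done())"
```

```text
the job is handed in; nothing more can be done
None
```

The job is handed in: the guard was pushed fully open and left there, and both buttons were pressed down together for about 5 s and came back up; nothing else was touched or moved.

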